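Scrape the brass offcuts off the engraving bed into the catch tray

TASK

Take the orange scraper block with the yellow grip from its blue pad and use it to wipe all five brass offcuts off the dark engraving bed, over its open end, into the white catch tray; do not touch the offcuts with the gripper or let any fall on the table. Then put the scraper back on the blue pad, standing upright on its sole and lined up with the pad, and let go. Leave the other things on the bench where they are.

Things in the scene. Friction and masses are not known exactly. Their poses are not given: they have to be found in the camera images.
- bed: Fixed engraving bed: grey block, dark steel top, 176 mm (its x) by 240 mm (its y), flat top 50 mm above its origin, which is the centre of its underside. Aluminium fences 8 mm thick, 10 mm high stand on the long edges (inner faces at x = -80, +80 mm) and on the end y = -120 mm (inner face at y = -112 mm). The end at y = +120 mm is open and meets the catch tray.
- tray: Fixed open white catch tray, 176 mm (its x) by 100 mm (its y), 40 mm high, walls and floor 4 mm; origin at the centre of its underside, axes parallel to the bed's. It stands 1 mm off the open end of the bed, its rim 10 mm lower than the bed's top.
- scraper: Loose scraper block, 0.13 to 0.25 kg: a 100 mm (its x) by 36 mm (its y) by 26 mm high orange block with a black rubber sole, with a yellow upright grip in the middle on top, 70 mm (x) by 26 mm (y), from 26 to 72 mm above the sole. Origin at the centre of the sole, z up.
- pad: Fixed flat blue parking pad for the scraper, 160 mm (its x) by 80 mm (its y), 6 mm thick; origin at the centre of its underside. It lies to the left or to the right of the bed. The scraper starts on it with its length roughly along the pad's length.
- chip0: Loose rectangular brass offcut, 27 x 18 x 7 mm, lying on the bed at the start; origin at the centre of its underside.
- chip1: Loose round brass offcut, 25 mm diameter, 7 mm thick, lying on the bed at the start; origin at the centre of its underside.
- chip2: Loose rectangular brass offcut, 27 x 18 x 7 mm, lying on the bed at the start; origin at the centre of its underside.
- chip3: Loose round brass offcut, 25 mm diameter, 7 mm thick, lying on the bed at the start; origin at the centre of its underside.
- chip4: Loose rectangular brass offcut, 27 x 18 x 7 mm, lying on the bed at the start; origin at the centre of its underside.
- mat: Fixed round pink mouse mat, 170 mm diameter, 4 mm thick, on the other side of the bed from the pad.
- mouse: Bystander: black computer mouse 104 x 58 x 34 mm on the mat. Origin at the centre of its underside.
- scanner: Bystander: grey and black hand scanner lying flat, about 165 x 72 x 40 mm. Origin at the centre of its underside.
- flask: Bystander: cream vacuum flask with a wooden lid, 70 mm diameter, 200 mm high, upright. Origin at the centre of its underside.
- pencase0: Bystander: black pen case 35 x 160 x 20 mm, to the right, nearer the robot than the bed. Origin at the centre of its underside.
- pencase1: Bystander: white pen case 35 x 160 x 20 mm, beyond the bed. Origin at the centre of its underside.

How it is judged (in metres and radians):
On the way, in this order (a step that is already met when the one before it is completed fails the run):
1. the scraper has been lifted off its pad (z of scraper in the frame of pad above 0.03 m), for 0.1 s.
2. all five offcuts lie in the catch tray (x of chip0 in the frame of tray between -0.088 and 0.088 m and y of chip0 in the frame of tray between -0.05 and 0.05 m and z of each of chip0, chip1, chip2, chip3, chip4 in the frame of tray below 0.04 m and x of chip1 in the frame of tray between -0.088 and 0.088 m and y of chip1 in the frame of tray between -0.05 and 0.05 m and x of chip2 in the frame of tray between -0.088 and 0.088 m and y of chip2 in the frame of tray between -0.05 and 0.05 m and x of chip3 in the frame of tray between -0.088 and 0.088 m and y of chip3 in the frame of tray between -0.05 and 0.05 m and x of chip4 in the frame of tray between -0.088 and 0.088 m and y of chip4 in the frame of tray between -0.05 and 0.05 m), for 0.2 s.
At the end, for the whole second after the job is handed in: All five offcuts lie at rest inside the catch tray, below its rim; the scraper stands still and upright (within 0.1 rad) with its sole on the blue pad, its centre within 35 mm along and 22 mm across of the pad's centre, its length within 0.25 rad of the pad's (all of step 2 and linear speed of each of chip0, chip1, chip2, chip3, chip4, scraper below 0.02 m/s and x of scraper in the frame of pad between -0.035 and 0.035 m and y of scraper in the frame of pad between -0.022 and 0.022 m and z of scraper in the frame of pad below 0.01 m and angle between scraper's own z axis and vertical below 0.1 rad and angle between the x axis of scraper and the x axis of pad, either way round below 0.25 rad); the robot touches nothing.
It fails at once if an offcut is touched by the gripper or the arm instead of the scraper (contact force between any of the fingers, the arm and chip0 above 0.5 N or contact force between any of the fingers, the arm and chip1 above 0.5 N or contact force between any of the fingers, the arm and chip2 above 0.5 N or contact force between any of the fingers, the arm and chip3 above 0.5 N or contact force between any of the fingers, the arm and chip4 above 0.5 N).
It fails at once if a bystander (mouse, scanner, flask, pen case) is moved by more than 20 mm (distance of any of mouse, scanner, flask, pencase0, pencase1 from where it was at the start of the episode above 0.02 m).
It fails at once if an offcut lies on the table (height (world z) of any of chip0, chip1, chip2, chip3, chip4 below 0.002 m).
It also fails if it takes over 62 s, if anything falls off the work surface, if the arm or the gripper's body presses on something with over 40 N, if the wrist force passes 120 N, or if a joint passes its speed limit or range.

ROBOT

A 6-joint arm with a two-finger parallel gripper is mounted at the origin on the work surface. World frame = base frame: x ahead of the robot, y to its left, z up, the work surface at z = 0. Lengths are in m, angles in degrees, forces in N, time in s.
With the tool pointing down it reaches from about 0.25 to 0.725 m from the base axis. Payload 9.7 kg.
Tool frame: the origin (TCP) lies on the centre line of the jaws, within the pads' length; the fingertips stand 19 mm ahead of it and the grasp point (between the pads) is the TCP; z points along the fingers, y is the line along which they close (so a half turn about z gives the same grasp; the last joint's range is limited). The gripper opens to 85 mm and grips with 20 to 120 N. Pads are 22 mm wide; open, the fingers measure 114 mm over their backs; the gripper's body (76 mm by 85 mm) begins 54 mm behind the grasp point. The pads swing forward as they close: fully open they stand 13 mm farther back than shut.
Start: joints at [72.365, 4.979, 10.078, 95.1, 0, 90], TCP at [0.167, 0.524, 0.25] pointing down, gripper open.
Joint ranges: [-179.16, 179.16], [-48.56, 103.87], [-65.8, 70.77], [-126.05, 130.52], [-82.76, 87.17], [-180, 180]. Speed limits (degrees/s): [127.2, 127.2, 147.25, 180, 180, 180].

INTERFACE

Orientations are given as [roll, pitch, yaw] about the fixed x, y, z axes, in that order (R = Rz(yaw) Ry(pitch) Rx(roll)).
In Python, from plant import manip gives the robot as it stands.
- The arm moves only by the shell command python3 -m crank 'ROWS'. ROWS is text: rows parted by semicolons, each of 7 numbers parted by spaces: the shift along the tool's x, y, z as a fraction of full scale, then the turn, a rotation vector about the tool's x, y, z as a fraction of full scale, then the opening, from 0 (shut) to 1 (fully open). A call has 1 to 20 rows; each row shifts and turns the commanded pose from where the row before left it, along the tool's axes as they then stand; what a row does not reach is not made up. Full scale, the value 1, is 0.02 m for a shift and 4 degrees for a turn. A row lasts 1/10 s, in which the tool goes at most 50 mm and 8.59 degrees, less where a joint would pass 70% of its speed; a pose out of reach is approached as far as the arm can. A call with a number of a shift or a turn outside -1 to 1 is refused whole. A call with a gripper value outside its range is refused whole. The fingers move at their own pace and stop on an object; the grip force is fixed at half the most. Time passes only in rows, so rows that do not move let the fingers close. It gives the time, the measured TCP pose, the force, the opening and the grip force at its end, in the units of the state.
- manip.sense(): the state, without advancing time (a new reading comes with each control period).
- manip.capture(name): name is "scene" or "top" or "wrist"; returns a dict with "frame" (420x560x3 uint8, blue, green, red), "fovy" (degrees; the focal length in pixels is half the picture's height over the tangent of half this angle, whatever the lens; pixels are square), "cx", "cy" (the principal point, pixels), "camera_from_world" (4x4, takes a point from world to camera coordinates); the wrist camera has in their place "hand_eye" (4x4, takes a point from camera to tool coordinates, whose origin is the TCP and whose axes are the flange's). Camera axes: x right, y down, z forward; pixel columns grow to the right and rows downward; lengths in m; the calibration is good to about 2 mm. A picture is of the moment at which its call begins: read the wrist's pose just before it. There is no depth.
- manip.close_job(): hands the job in; it is judged then, once.
Trained networks look in a picture, given as the dict that the camera call returned (one of the last four; its "shot" number tells which), for a name from the list of things; names that differ only in an ending like _2 or _b are one class to them, and where a whole thing is asked for, a point or a joint stands for the part that bears it (a point fixed in the world has none). Each returns a list of dicts, best first, with "confidence" (0 to 1); they miss things now and then, are a little off and sometimes report something else, mostly with a low value. They report only what shows in the picture. A call takes as long as a camera call.
- manip.outline_of(name, picture): "region" (420x560 bool, what is visible of it) and "xy" ([column, row] in pixels, amid what is visible of it).
The state is a dict: "t": time; "joint_pos": joint angles; "qd": joint speeds; "joint_efforts": joint torques, N m; "position": TCP position; "tcp_rot": TCP orientation; "force": force on the tool from outside, world axes, zero at the start; "ft_torque": the same for the moment, N m; "width": opening from 0.0 (shut) to 1.0 (fully open); "grip_force": force on a finger pad.
Only numpy, scipy, OpenCV 4.12 (cv2) and the standard library are available. Lean on these libraries where they do the work, as an engineer would, in place of code of your own. Each camera call takes 0.05 s, during which the arm holds its last target. There are 200 camera calls.

## Working session

There is one attempt and no reset: what is moved stays moved. The work goes in short steps, Python scripts to look and compute and a shell command to move; the robot and the scene stay as the last step left them, time stands still between calls to the robot, and variables do not carry over. Pictures are saved under pics/ and viewed, at most 10 in all, crops included, and the job is handed in when it is done.

```bash
mkdir -p pics; ls
python3 - <<'E'
from plant import manip
import cv2,numpy as np
print(manip.sense())
for n in ["top","scene"]:
    p=manip.capture(n); cv2.imwrite(f"pics/{n}0.png",p["frame"])
    print(n,p["fovy"],p["cx"],p["cy"],np.round(p["camera_from_world"],4).tolist())
    for o in ["bed","tray","scraper","pad","chip0","chip1"]:
        for d in manip.outline_of(o,p): 
            r=cv2.minAreaRect(np.argwhere(d["region"])[:,::-1].astype(np.float32))
            print(o,round(d["confidence"],2),np.round(d["xy"],1),d["region"].sum(),np.round(np.concatenate([r[0],r[1],[r[2]]]),1))
E
```

```text
pics
{'t': 0.0, 'joint_pos': array([7.23639989e+01, 5.01289726e+00, 1.00313455e+01, 9.50992570e+01,
       3.99435987e-04, 9.00001160e+01]), 'qd': array([-0.0418168 , -0.03325854, -0.02210715,  0.06142035, -0.0192815 ,
        0.02497367]), 'joint_efforts': array([ 4.35034608e-04, -5.20386887e+01,  4.64805901e+01,  1.62800378e-02,
        1.63968907e-04, -4.58626715e-06]), 'position': array([0.1665653 , 0.52394401, 0.24953797]), 'tcp_rot': array([-1.79919191e+02, -3.99271976e-04,  1.62363882e+02]), 'force': array([-0.05680478,  0.07724861,  0.31726937]), 'ft_torque': array([-0.01890755,  0.04582618,  0.0400707 ]), 'grip_force': 0.0, 'width': 0.9975503942381158}
top 46.00897858529065 285.4914055757381 205.45583943808703 [[-0.046, -0.9989, -0.0011, 0.0193], [-0.9716, 0.0451, -0.2324, 0.5285], [0.2322, -0.0096, -0.9726, 1.0277], [0.0, 0.0, 0.0, 1.0]]
bed 0.89 [292.6 205.2] 8490 [294.8 206.   82.6 116.8  77. ]
tray 0.82 [218.4 225.2] 3624 [217.3 225.5  79.8  46.6  77.5]
tray 0.42 [229.2 112.4] 1093 [231.5 113.   67.2  17.1   1.1]
scraper 0.84 [455.5 233.7] 999 [448.9 232.4  23.5  46.1   
[... 990 characters left out ...]
64.1 176.1] 642 [169.9 167.5  23.   54.4  53.1]
pad 0.23 [289.7 229.8] 69 [292. 228.   8.   8.  90.]
chip0 0.65 [291.2 230.8] 37 [291.8 227.8   6.4   5.7  45. ]
chip0 0.55 [292.2 202.3] 76 [292.5 201.5   7.6  10.3  63.4]
chip0 0.55 [264.2 208.1] 64 [265.5 209.5   7.    9.   90. ]
chip0 0.53 [271.7 191.6] 64 [269.5 193.    6.4   9.2  45. ]
chip0 0.42 [266.9 225.1] 50 [265.8 221.6   7.2   7.2  63.4]
chip1 0.65 [291.2 230.8] 37 [291.8 227.8   6.4   5.7  45. ]
chip1 0.55 [292.2 202.3] 76 [292.5 201.5   7.6  10.3  63.4]
chip1 0.55 [264.2 208.1] 64 [265.5 209.5   7.    9.   90. ]
chip1 0.53 [271.7 191.6] 64 [269.5 193.    6.4   9.2  45. ]
chip1 0.42 [266.9 225.1] 50 [265.8 221.6   7.2   7.2  63.4]
```

Run:
```python
import cv2
a=cv2.imread("pics/top0.png")[90:330,160:520]
cv2.imwrite("pics/top0c.png",cv2.resize(a,None,fx=2.2,fy=2.2,interpolation=cv2.INTER_CUBIC))
```

```text
(no output)
```

View pics/top0c.png

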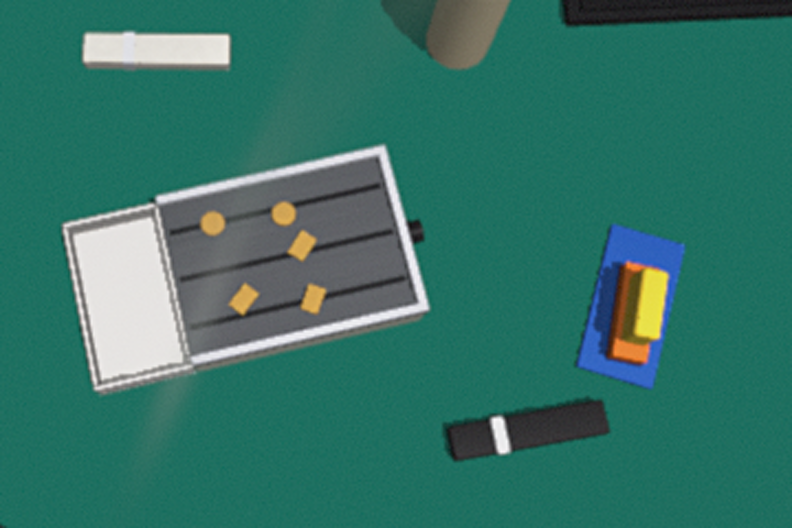

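View pics/scene0.png

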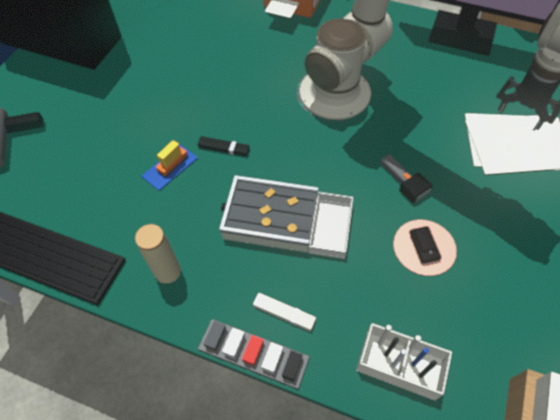

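```bash
cat > h.py <<'E'
import numpy as np,cv2
from scipy.optimize import least_squares
def ray_plane(p,uv,z):
    T=np.array(p["camera_from_world"]);f=210/np.tan(np.radians(p["fovy"]/2))
    R=T[:3,:3];c=-R.T@T[:3,3]
    d=R.T@np.array([(uv[0]-p["cx"])/f,(uv[1]-p["cy"])/f,1]);return c+d*(z-c[2])/d[2]
def proj(p,X):
    T=np.array(p["camera_from_world"]);f=210/np.tan(np.radians(p["fovy"]/2))
    q=np.asarray(X)@T[:3,:3].T+T[:3,3];return q[:,:2]/q[:,2:]*f+[p["cx"],p["cy"]]
def fit(p,loc,uv,x0):
    loc=np.asarray(loc,float)
    def w(s):
        c,n=np.cos(s[2]),np.sin(s[2]);return np.c_[c*loc[:,0]-n*loc[:,1]+s[0],n*loc[:,0]+c*loc[:,1]+s[1],loc[:,2]]
    r=least_squares(lambda s:(proj(p,w(s))-uv).ravel(),x0)
    return np.round([r.x[0],r.x[1],np.degrees(r.x[2])],4),round(np.abs(r.fun).max(),2)
E
python3 - <<'E'
from h import *
from plant import manip
p=manip.capture("top")
cr=lambda l:np.array(l)/2.2+[160,90]
b=cr([(157,198),(385,147),(428,311),(192,362)])
print("bed",fit(p,[(.088,.12,.06),(.088,-.12,.06),(-.088,-.12,.06),(-.088,.12,.06)],b,[.4,0,0]))
t=cr([(64,225),(157,204),(190,368),(97,391)])
print("tray",fit(p,[(.088,.05,.04),(.088,-.05,.04),(-.088,-.05,.04),(-.088,.05,.04)],t,[.4,.2,0]))
q=cr([(612,226),(684,243),(652,387),(577,367)])
print("pad",fit(p,[(.08,.04,.006),(.08,-.04,.006),(-.08,-.04,.006),(-.08,.04,.006)],q,[.4,-.3,0]))
s=cr([(641,267),(667,271),(660,340),(634,335)])
print("scr",fit(p,[(.035,.013,.078),(.035,-.013,.078),(-.035,-.013,.078),(-.035,.013,.078)],s,[.4,-.3,0]))
for c in cr([(212,223),(284,213),(302,245),(244,299),(314,299)]): print(np.round(ray_plane(p,c,.057),3))
for n in ["pencase0","scraper"]:
  for c in manip.outline_of(n,p)[:1]: print(n,np.round(ray_plane(p,c["xy"],.02),3))
for c in cr([(450,430),(600,402),(609,432),(457,459),(415,232),(480,40)]): print(np.round(ray_plane(p,c,.02),3))
E
```

```text
bed (array([ 0.5299, -0.02  , 10.1127]), np.float64(1.01))
tray (array([ 0.498 ,  0.1478, 10.3939]), np.float64(1.42))
pad (array([  0.471 ,  -0.3734, -19.2825]), np.float64(1.39))
scr (array([  0.459 ,  -0.3677, -12.8908]), np.float64(0.34))
[0.565 0.058 0.057]
[ 0.572 -0.015  0.057]
[ 0.538 -0.032  0.057]
[0.485 0.029 0.057]
[ 0.482 -0.041  0.057]
pencase0 [ 0.343 -0.242  0.02 ]
scraper [ 0.459 -0.375  0.02 ]
[ 0.35  -0.171  0.02 ]
[ 0.37  -0.325  0.02 ]
[ 0.34 -0.33  0.02]
[ 0.321 -0.176  0.02 ]
[ 0.556 -0.152  0.02 ]
[ 0.769 -0.239  0.02 ]
```

```bash
python3 -m crank '0 0 0 0 0 -0.6 1; 0 0 0 0 0 -0.6 1; 0 0 0 0 0 0 1'; python3 -c "
from plant import manip
s=manip.sense();print(s['joint_pos'],s['position'],s['tcp_rot'])
import numpy as np;print(np.round(manip.capture('wrist')['hand_eye'],3))"
```

```text
t: 1.15
position: [0.1666, 0.5241, 0.2503]
tcp_rot: [180.0, 0.0, 167.2]
force: [0.1, -0.7, -1.0]
width: 0.995
grip_force: 0.0
[ 7.23627965e+01  4.97761837e+00  1.00779046e+01  9.50997659e+01
 -3.71672257e-04  8.51627604e+01] [0.16664273 0.52413765 0.25029367] [1.79999513e+02 4.14227227e-04 1.67200036e+02]
[[ 0.    -0.951 -0.309  0.079]
 [ 1.     0.001 -0.002  0.001]
 [ 0.002 -0.309  0.951 -0.124]
 [ 0.     0.     0.     1.   ]]
```

```bash
python3 -m crank '-.6 -1 0 0 0 0 1;-.6 -1 0 0 0 0 1;-.6 -1 0 0 0 0 1;-.6 -1 0 0 0 0 1;-.6 -1 0 0 0 0 1;-.6 -1 0 0 0 0 1;-.6 -1 0 0 0 0 1;-.6 -1 0 0 0 0 1;-.6 -1 0 0 0 0 1;-.6 -1 0 0 0 0 1;-.6 -1 0 0 0 0 1;-.6 -1 0 0 0 0 1;-.6 -1 0 0 0 0 1;-.6 -1 0 0 0 0 1;-.6 -1 0 0 0 0 1;-.6 -1 0 0 0 0 1;-.6 -1 0 0 0 0 1;-.6 -1 0 0 0 0 1;-.6 -1 0 0 0 0 1;-.6 -1 0 0 0 0 1'
python3 -m crank '-.6 -1 0 0 0 0 1;-.6 -1 0 0 0 0 1;-.6 -1 0 0 0 0 1;-.6 -1 0 0 0 0 1;-.6 -1 0 0 0 0 1;-.6 -1 0 0 0 0 1;-.6 -1 0 0 0 0 1;-.6 -1 0 0 0 0 1;-.6 -1 0 0 0 0 1;-.6 -1 0 0 0 0 1;-.6 -1 0 0 0 0 1;-.6 -1 0 0 0 0 1;-.6 -1 0 0 0 0 1;-.6 -1 0 0 0 0 1;-.6 -1 0 0 0 0 1;-.6 -1 0 0 0 0 1;-.6 -1 0 0 0 0 1;-.6 -1 0 0 0 0 1;-.6 -1 0 0 0 0 1;-.6 -1 0 0 0 0 1;0 0 0 0 0 0 1;0 0 0 0 0 0 1' || python3 -m crank '-.6 -1 0 0 0 0 1;-.6 -1 0 0 0 0 1;-.6 -1 0 0 0 0 1;-.6 -1 0 0 0 0 1;-.6 -1 0 0 0 0 1;-.6 -1 0 0 0 0 1;-.6 -1 0 0 0 0 1;-.6 -1 0 0 0 0 1;-.6 -1 0 0 0 0 1;-.6 -1 0 0 0 0 1;-.6 -1 0 0 0 0 1;-.6 -1 0 0 0 0 1;-.6 -1 0 0 0 0 1;-.6 -1 0 0 0 0 1;-.6 -1 0 0 0 0 1;-.6 -1 0 0 0 0 1;-.6 -1 0 0 0 0 1;-.6 -1 0 0 0 0 1;-.6 -1 0 0 0 0 1;-.6 -1 0 0 0 0 1'
cat >> h.py <<'E'
from scipy.spatial.transform import Rotation as Ro
def wrist(manip):
    s=manip.sense();p=manip.capture("wrist")
    T=np.eye(4);T[:3,:3]=Ro.from_euler("xyz",s["tcp_rot"],degrees=True).as_matrix();T[:3,3]=s["position"]
    p["camera_from_world"]=np.linalg.inv(T@p["hand_eye"]);return p
E
python3 - <<'E'
from h import *
from plant import manip
p=wrist(manip);cv2.imwrite("pics/w1.png",p["frame"])
s=manip.sense();print(s['t'],s['joint_pos'],s['position'],s['tcp_rot'])
E
```

```text
t: 3.2
position: [0.3119, 0.0799, 0.2505]
tcp_rot: [180.0, 0.0, 167.1]
force: [1.3, 0.4, -0.4]
width: 1.0
grip_force: 0.0
t: 5.2
position: [0.4571, -0.3635, 0.2502]
tcp_rot: [-180.0, 0.0, 167.1]
force: [-0.6, -0.1, 0.8]
width: 1.002
grip_force: 0.0
5.25 [-3.86223651e+01  1.00058610e+01  1.55218627e+01  9.55049835e+01
 -4.21510243e-02 -2.56506214e+01] [ 0.45770485 -0.36592407  0.24921219] [-1.79957233e+02 -8.31410405e-03  1.67028249e+02]invalid input
```

View pics/w1.png

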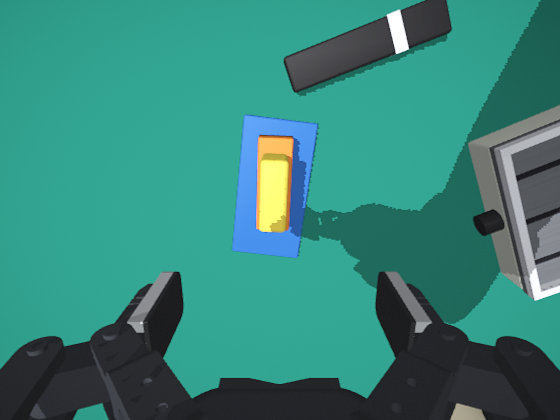

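```bash
cat >> h.py <<'E'
from scipy.optimize import minimize
SCR=[(x,y,z) for a,b,zs in((.05,.018,(0,.026)),(.035,.013,(.026,.072))) for x in(-a,a) for y in(-b,b) for z in zs]
def scr_fit(p,reg,x0,z=.006):
    S=np.array(SCR)
    def cost(s):
        c,n=np.cos(s[2]),np.sin(s[2]);W=np.c_[c*S[:,0]-n*S[:,1]+s[0],n*S[:,0]+c*S[:,1]+s[1],S[:,2]+z]
        uv=proj(p,W);m=np.zeros((1680,2240),np.uint8)
        for k in(slice(0,8),slice(8,16)): cv2.fillConvexPoly(m,cv2.convexHull(((uv[k]+.5)*4).astype(np.int32)),1)
        m=cv2.resize(m.astype(np.float32),(560,420),interpolation=cv2.INTER_AREA)
        return np.abs(m-reg).sum()/reg.sum()
    x0=np.array(x0);r=minimize(cost,x0,method="Nelder-Mead",options=dict(initial_simplex=[x0,x0+[.01,0,0],x0+[0,.01,0],x0+[0,0,.15]]))
    return np.round([*r.x[:2],np.degrees(r.x[2])],4),round(r.fun,3)
E
python3 - <<'E'
from h import *
from plant import manip
p=wrist(manip)
print("pad",fit(p,[(-.08,-.04,.006),(-.08,.04,.006),(.08,.04,.006),(.08,-.04,.006)],np.array([(246,115),(318,124),(297,257),(233,249)]),[.47,-.37,-.25]))
d=manip.outline_of("scraper",p)[0];print(d["confidence"],d["region"].sum())
print(scr_fit(p,d["region"],[.459,-.368,-.22]))
hsv=cv2.cvtColor(p["frame"],cv2.COLOR_BGR2HSV);m=(hsv[...,0]<35)&(hsv[...,1]>120)&(hsv[...,2]>60);m[270:]=0;m[:,:230]=0;m[:,320:]=0
print(m.sum(),scr_fit(p,m,[.459,-.368,-.22]))
print(manip.sense()["position"])
E
```

```text
pad (array([  0.4741,  -0.376 , -20.2792]), np.float64(1.73))
0.62 3352
(array([  0.4605,  -0.3699, -15.9828]), np.float64(0.036))
3110 (array([  0.4613,  -0.3694, -15.5098]), np.float64(0.093))
[ 0.45690434 -0.36321334  0.24946404]
```

```bash
python3 -m crank '-.24 -.25 0 0 0 .7 1;0 0 1 0 0 0 1;0 0 1 0 0 0 1;0 0 1 0 0 0 1;0 0 1 0 0 0 1;0 0 1 0 0 0 1;0 0 1 0 0 0 1;0 0 1 0 0 0 1;0 0 1 0 0 0 1;0 0 .8 0 0 0 1;0 0 .5 0 0 0 1;0 0 .3 0 0 0 1;0 0 0 0 0 0 1;0 0 0 0 0 0 0;0 0 0 0 0 0 0;0 0 0 0 0 0 0;0 0 0 0 0 0 0;0 0 0 0 0 0 0;0 0 0 0 0 0 0;0 0 0 0 0 0 0'
python3 -m crank '0 0 0 0 0 0 0;0 0 0 0 0 0 0'
```

```text
t: 7.35
position: [0.4606, -0.3686, 0.0587]
tcp_rot: [-180.0, 0.0, 164.4]
force: [-0.7, 0.0, 2.8]
width: 0.299
grip_force: 62.6
t: 7.55
position: [0.4606, -0.3686, 0.0587]
tcp_rot: [-180.0, 0.0, 164.4]
force: [-0.6, -0.7, 5.0]
width: 0.296
grip_force: 62.8
```

```bash
python3 -m crank '0 0 -.5 0 0 0 0;0 0 -1 0 0 0 0;0 0 -1 0 0 -.8 0;0 0 -1 0 0 -.8 0;0 0 -1 0 0 -.8 0;0 0 -1 0 0 -.8 0;0 0 -1 0 0 -.8 0;0 0 -1 0 0 -.8 0;0 0 0 0 0 -.8 0;0 0 0 0 0 -.8 0;0 0 0 0 0 0 0'
python3 -m crank '-.4 1 0 0 0 0 0;-.4 1 0 0 0 0 0;-.4 1 0 0 0 0 0;-.4 1 0 0 0 0 0;-.4 1 0 0 0 0 0;-.4 1 0 0 0 0 0;-.4 1 0 0 0 0 0;-.4 1 0 0 0 0 0;-.4 1 0 0 0 0 0;-.4 1 0 0 0 0 0;-.4 1 0 0 0 0 0;-.4 1 0 0 0 0 0;-.4 1 0 0 0 0 0;0 0 0 0 0 0 0'
python3 - <<'E'
from h import *
from plant import manip
p=wrist(manip);cv2.imwrite("pics/w2.png",p["frame"]);np.savez("w2",**{k:p[k] for k in("fovy","cx","cy","camera_from_world")})
s=manip.sense();print(s['t'],s['joint_pos'],s['position'],s['tcp_rot'],s["width"],s["grip_force"])
# predicted corners of the bed from the top-view fit
for a in(10.1,):
  c,n=np.cos(np.radians(a)),np.sin(np.radians(a));L=np.array([(-.08,-.112,.05),(-.088,-.12,.06),(-.08,.12,.05),(-.088,.12,.06),(-.088,.07+.1505,.04)])
  print(proj(p,np.c_[c*L[:,0]-n*L[:,1]+.53,n*L[:,0]+c*L[:,1]-.02,L[:,2]]).round())
E
```

```text
t: 8.65
position: [0.4603, -0.3683, 0.2082]
tcp_rot: [180.0, -0.0, -170.0]
force: [0.9, 0.1, -2.2]
width: 0.293
grip_force: 62.1
t: 10.05
position: [0.518, -0.0924, 0.2081]
tcp_rot: [180.0, -0.0, -170.0]
force: [-0.2, 0.5, -2.0]
width: 0.299
grip_force: 62.3
10.1 [-1.02290049e+01  1.07192818e+00  1.32482581e+00  9.02933442e+01
 -1.71181856e-03 -2.02276407e+01] [ 0.51784002 -0.09345286  0.20811615] [ 1.79987622e+02 -3.85439586e-02 -1.70001359e+02] 0.30093378249657887 62.28774905204773
[[226. 131.]
 [213. 121.]
 [508. 130.]
 [518. 121.]
 [622. 119.]]
```

View pics/w2.png

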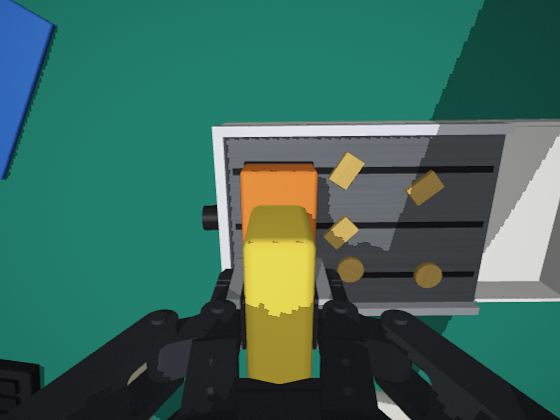

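Run:
```python
from h import *
p=dict(np.load("w2.npz"))
f=cv2.imread("pics/w2.png")
L=[(-.088,-.12,.06),(-.08,.12,.05),(.08,.12,.05)]
print(fit(p,L,np.array([(213,126),(506,135),(476,303)]),[.53,-.02,.17]))
a=ray_plane(p,(213,126),.06);b=ray_plane(p,(440,122.5),.06)
print(np.degrees(np.arctan2(-(b-a)[0],(b-a)[1])))
c=f[115:325,300:570];cv2.imwrite("pics/w2c.png",cv2.resize(c,None,fx=2.9,fy=2.8,interpolation=cv2.INTER_CUBIC))
```

```text
(array([ 0.5338, -0.0189, 10.3906]), np.float64(2.14))
10.878129915089774
```

View pics/w2c.png

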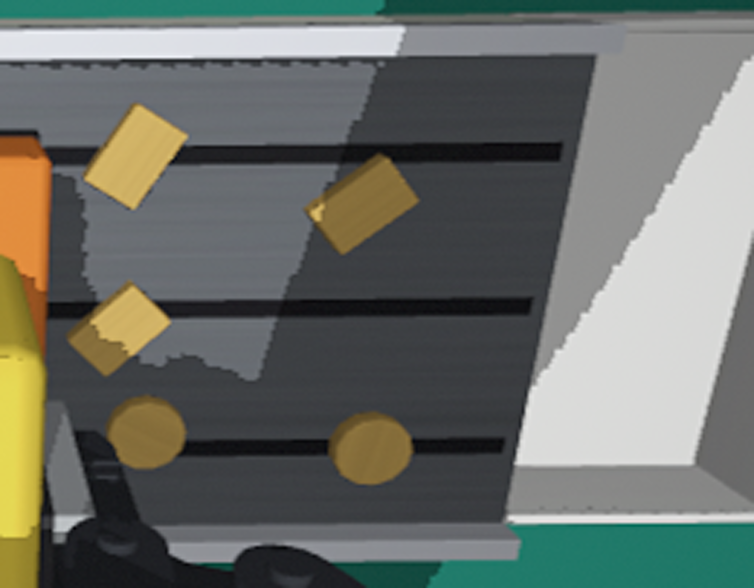

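Run:
```python
from h import *
p=dict(np.load("w2.npz"))
L=[(-.088,-.12,.06),(-.088,.12,.06),(-.08,.12,.05),(.08,.12,.05),(.08,.12,.06)]
uv=np.array([(213,126),(514.5,124.3),(505.5,134.6),(474.8,301.4),(479,307)])
r=fit(p,L,uv,[.53,-.02,.17]);print(r)
x,y,a=r[0];a=np.radians(a)
for u,v in[(136,156),(362,204),(118,328),(146,433),(371,448)]:
    w=ray_plane(p,(300+u/2.9,115+v/2.8),.057)[:2]-[x,y];print(np.round([np.cos(a)*w[0]+np.sin(a)*w[1],-np.sin(a)*w[0]+np.cos(a)*w[1]],4))
```

```text
(array([ 0.5335, -0.0199, 10.53  ]), np.float64(1.78))
[-0.0513 -0.0108]
[-0.0361  0.0558]
[ 0.0036 -0.0134]
[ 0.0406 -0.0028]
[0.0467 0.0689]
```

```bash
python3 -m crank '-.12 0 0 0 0 -.1 0;0 0 1 0 0 0 0;0 0 1 0 0 0 0;0 0 1 0 0 0 0;0 0 1 0 0 0 0;0 0 .6 0 0 0 0;0 0 .4 0 0 0 0;0 0 .2 0 0 0 0;0 0 0 0 0 0 0;0 0 0 0 0 0 0'
python3 -c "
from plant import manip
print(manip.sense()['force'])"
```

```text
t: 11.1
position: [0.5207, -0.0941, 0.1051]
tcp_rot: [-180.0, 0.1, -169.6]
force: [-0.2, -0.6, -2.0]
width: 0.298
grip_force: 62.2
[-0.21881457 -0.61304075 -2.01618842]
```

```bash
python3 -m crank '0 0 .05 0 0 0 0;0 0 0 0 0 0 0'
```

```text
t: 11.3
position: [0.5205, -0.094, 0.1037]
tcp_rot: [-180.0, 0.0, -169.6]
force: [-0.0, -0.7, -2.5]
width: 0.296
grip_force: 62.2
```

```bash
python3 -m crank '0 .2 0 0 0 0 0;0 .4 0 0 0 0 0;0 .4 0 0 0 0 0;0 .4 0 0 0 0 0;0 .4 0 0 0 0 0;0 .4 0 0 0 0 0;0 .4 0 0 0 0 0;0 .4 0 0 0 0 0;0 .4 0 0 0 0 0;0 .4 0 0 0 0 0;0 .4 0 0 0 0 0;0 .4 0 0 0 0 0;0 .4 0 0 0 0 0;0 .4 0 0 0 0 0;0 .4 0 0 0 0 0;0 .4 0 0 0 0 0;0 .4 0 0 0 0 0;0 .4 0 0 0 0 0;0 .4 0 0 0 0 0;0 .3 0 0 0 0 0'
python3 - <<'E'
from plant import manip;import cv2
p=manip.capture("wrist");cv2.imwrite("pics/w3.png",p["frame"])
E
```

```text
t: 13.3
position: [0.4924, 0.0583, 0.1033]
tcp_rot: [180.0, -0.0, -169.6]
force: [-0.6, -0.2, -2.1]
width: 0.295
grip_force: 62.1
```

View pics/w3.png

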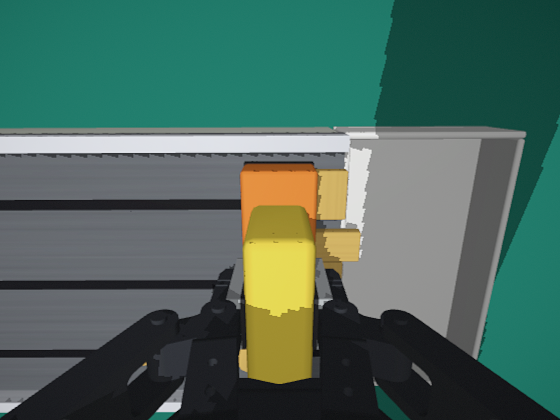

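```bash
python3 -m crank '0 .25 0 0 0 0 0;0 .25 0 0 0 0 0;0 .25 0 0 0 0 0;0 .25 0 0 0 0 0;0 .25 0 0 0 0 0;0 .25 0 0 0 0 0;0 .25 0 0 0 0 0;0 .25 0 0 0 0 0;0 .25 0 0 0 0 0;0 .25 0 0 0 0 0;0 .25 0 0 0 0 0;0 .25 0 0 0 0 0;0 .25 0 0 0 0 0;0 .25 0 0 0 0 0;0 0 0 0 0 0 0'
python3 -m crank '0 -.5 -1 0 0 0 0;0 -1 -1 0 0 0 0;0 -1 -1 0 0 0 0;0 -1 -1 0 0 0 0;0 -1 0 0 0 0 0;0 -1 0 0 0 0 0;0 -1 0 0 0 0 0;0 -1 0 0 0 0 0;-.5 -1 0 0 0 0 0;-1 -1 0 0 0 0 0;-1 -1 0 0 0 0 0;0 -.5 0 0 0 0 0;0 0 0 0 0 0 0'
python3 - <<'E'
from h import *
from plant import manip
p=wrist(manip);cv2.imwrite("pics/w4.png",p["frame"])
t=manip.capture("top");cv2.imwrite("pics/top4.png",cv2.resize(t["frame"][130:280,170:360],None,fx=4,fy=4,interpolation=cv2.INTER_CUBIC))
s=manip.sense();print(s["t"],s["position"])
E
```

```text
t: 14.85
position: [0.4799, 0.127, 0.1033]
tcp_rot: [180.0, 0.0, -169.6]
force: [-0.4, -0.2, -1.6]
width: 0.297
grip_force: 62.1
t: 16.15
position: [0.5686, -0.082, 0.1827]
tcp_rot: [180.0, -0.1, -169.7]
force: [-0.7, 0.7, -2.8]
width: 0.294
grip_force: 62.0
16.25 [ 0.56809261 -0.08082668  0.18320251]
```

View pics/w4.png

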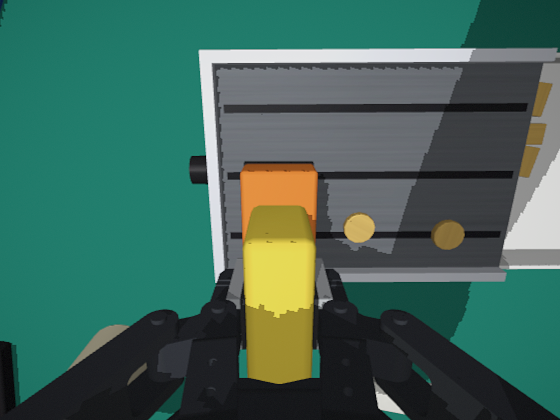

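```bash
python3 -m crank '0 0 1 0 0 0 0;0 0 1 0 0 0 0;0 0 1 0 0 0 0;0 0 .6 0 0 0 0;0 0 .3 0 0 0 0;0 0 .1 0 0 0 0;0 0 0 0 0 0 0'
python3 -m crank '0 .2 0 0 0 0 0;0 .4 0 0 0 0 0;0 .4 0 0 0 0 0;0 .4 0 0 0 0 0;0 .4 0 0 0 0 0;0 .4 0 0 0 0 0;0 .4 0 0 0 0 0;0 .4 0 0 0 0 0;0 .4 0 0 0 0 0;0 .4 0 0 0 0 0;0 .4 0 0 0 0 0;0 .4 0 0 0 0 0;0 .4 0 0 0 0 0;0 .4 0 0 0 0 0;0 .4 0 0 0 0 0;0 .4 0 0 0 0 0;0 .4 0 0 0 0 0;0 .4 0 0 0 0 0;0 .4 0 0 0 0 0;0 .3 0 0 0 0 0'
python3 -m crank '0 .25 0 0 0 0 0;0 .25 0 0 0 0 0;0 .25 0 0 0 0 0;0 .25 0 0 0 0 0;0 .25 0 0 0 0 0;0 .25 0 0 0 0 0;0 .25 0 0 0 0 0;0 .25 0 0 0 0 0;0 .25 0 0 0 0 0;0 .25 0 0 0 0 0;0 .25 0 0 0 0 0;0 .25 0 0 0 0 0;0 .25 0 0 0 0 0;0 .25 0 0 0 0 0;0 0 0 0 0 0 0'
python3 -m crank '0 -.5 -1 0 0 0 0;0 -1 -1 0 0 0 0;0 -1 -1 0 0 0 0;0 -1 -1 0 0 0 0;0 -1 -1 0 0 0 0;0 -1 -.3 0 0 0 0;0 0 0 0 0 0 0'
python3 - <<'E'
from h import *
from plant import manip
p=wrist(manip);cv2.imwrite("pics/w5.png",p["frame"])
s=manip.sense();print(s["t"],s["position"])
E
```

```text
t: 16.95
position: [0.5689, -0.0809, 0.1039]
tcp_rot: [-180.0, 0.0, -169.6]
force: [-0.0, -0.3, -1.3]
width: 0.295
grip_force: 62.2
t: 18.95
position: [0.5409, 0.0712, 0.1033]
tcp_rot: [180.0, -0.0, -169.6]
force: [0.5, -0.4, -2.0]
width: 0.297
grip_force: 62.1
t: 20.45
position: [0.5283, 0.1399, 0.1033]
tcp_rot: [180.0, -0.0, -169.6]
force: [-0.5, 0.3, -2.6]
width: 0.294
grip_force: 62.1
t: 21.15
position: [0.549, 0.0292, 0.2106]
tcp_rot: [-180.0, 0.1, -169.8]
force: [-0.9, 0.2, -1.6]
width: 0.297
grip_force: 62.0
21.2 [0.5485484  0.03021041 0.20966937]
```

View pics/w5.png

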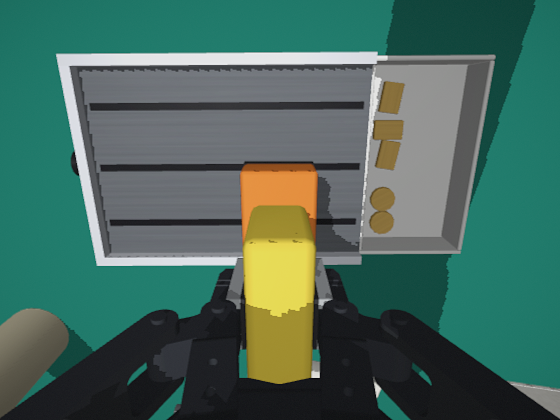

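```bash
python3 -m crank '.37 -.96 0 0 0 0 0;.37 -.96 0 0 0 0 0;.37 -.96 0 0 0 0 0;.37 -.96 0 0 0 0 0;.37 -.96 0 0 0 0 0;.37 -.96 0 0 0 0 0;.37 -.96 0 0 0 0 0;.37 -.96 0 0 0 0 0;.37 -.96 0 0 0 0 0;.37 -.96 0 0 0 0 0;.37 -.96 0 0 0 0 0;.37 -.96 0 0 0 0 0;.37 -.96 0 0 0 0 0;.37 -.96 0 0 0 0 0;.37 -.96 0 0 0 0 0;.37 -.96 0 0 0 0 0;.37 -.96 0 0 0 0 0;.37 -.96 0 0 0 0 0;.37 -.96 0 0 0 0 0;.37 -.96 0 0 0 0 0'
python3 -m crank '0 0 0 0 0 .9 0;0 0 0 0 0 .9 0;0 0 0 0 0 .9 0;0 0 0 0 0 .9 0;0 0 0 0 0 .9 0;0 0 0 0 0 .9 0;0 0 0 0 0 .9 0;0 0 0 0 0 .9 0;0 0 0 0 0 .35 0;0 0 0 0 0 0 0'
python3 -m crank '0 0 1 0 0 0 0;0 0 1 0 0 0 0;0 0 1 0 0 0 0;0 0 1 0 0 0 0;0 0 1 0 0 0 0;0 0 0 0 0 0 0;0 0 0 0 0 0 0'
python3 - <<'E'
from h import *
from plant import manip
p=wrist(manip);cv2.imwrite("pics/w6.png",p["frame"])
s=manip.sense();print(s["t"],s["position"])
E
```

```text
t: 23.2
position: [0.4718, -0.3732, 0.2085]
tcp_rot: [179.9, -0.0, -169.6]
force: [0.6, -0.4, -3.9]
width: 0.299
grip_force: 62.3
t: 24.2
position: [0.4719, -0.3727, 0.2088]
tcp_rot: [180.0, -0.0, 160.2]
force: [-0.3, 0.1, -1.9]
width: 0.296
grip_force: 62.1
t: 24.9
position: [0.4717, -0.373, 0.1095]
tcp_rot: [180.0, -0.0, 160.2]
force: [-0.6, 0.6, -1.0]
width: 0.297
grip_force: 62.1
24.95 [ 0.47203383 -0.37334603  0.11030552]
```

View pics/w6.png

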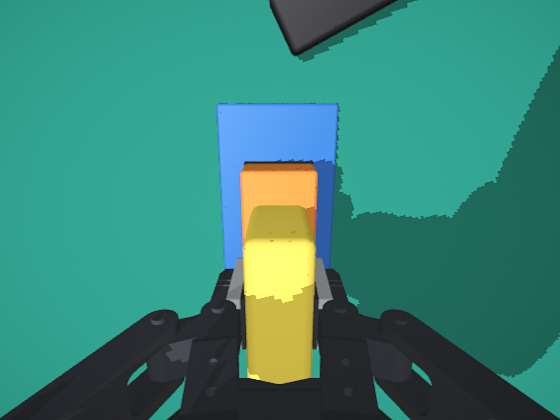

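```bash
python3 -m crank '0 0 1 0 0 0 0;0 0 .8 0 0 0 0;0 0 .4 0 0 0 0;0 0 .2 0 0 0 0;0 0 .1 0 0 0 0;0 0 0 0 0 0 0'
python3 -m crank '0 0 .05 0 0 0 0;0 0 0 0 0 0 0'
```

```text
t: 25.55
position: [0.472, -0.3735, 0.06]
tcp_rot: [-180.0, 0.1, 160.2]
force: [0.1, -0.0, -3.0]
width: 0.296
grip_force: 62.2
t: 25.75
position: [0.4719, -0.3734, 0.0587]
tcp_rot: [-180.0, 0.0, 160.2]
force: [1.2, 0.4, -2.0]
width: 0.299
grip_force: 62.2
```

```bash
python3 -m crank '0 0 .03 0 0 0 0;0 0 0 0 0 0 0;0 0 0 0 0 0 .4;0 0 0 0 0 0 .7;0 0 0 0 0 0 1;0 0 0 0 0 0 1;0 0 0 0 0 0 1;0 0 0 0 0 0 1;0 0 -.5 0 0 0 1;0 0 -1 0 0 0 1;0 0 -1 0 0 0 1;0 0 -1 0 0 0 1;0 0 -1 0 0 0 1;0 0 -1 0 0 0 1;0 0 -1 0 0 0 1;0 0 -1 0 0 0 1;0 0 -1 0 0 0 1;0 0 0 0 0 0 1;0 0 0 0 0 0 1'
python3 - <<'E'
from h import *
from plant import manip
p=wrist(manip)
d=manip.outline_of("scraper",p)[0];print(scr_fit(p,d["region"],[.472,-.374,-.34]))
t=manip.capture("top")["frame"]
cv2.imwrite("pics/end.png",np.hstack([cv2.resize(p["frame"],(400,300)),cv2.resize(t[150:300,180:380],(400,300))]))
E
```

```text
t: 27.65
position: [0.4719, -0.3734, 0.2281]
tcp_rot: [-180.0, 0.1, 160.2]
force: [-0.1, -0.8, -0.3]
width: 1.001
grip_force: 0.0
(array([  0.4728,  -0.3736, -20.1134]), np.float64(0.051))
```

View pics/end.png

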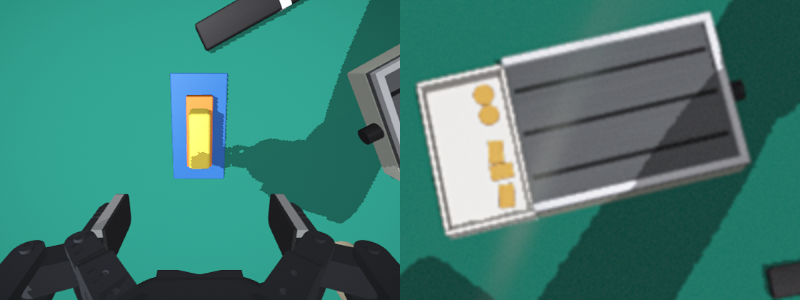

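The scraper stands centred on the pad and lined up with it (left half). All five offcuts lie in the tray and the bed is clear (right half).

```bash
python3 -c "
from plant import manip
print(manip.close_job())"
```

```text
the job is handed in; nothing more can be done
None
```

I handed the job in at about 28 s of the 62 s allowed: the last pictures show all five offcuts in the tray and the scraper upright on its pad, lined up and released; the hand-in returned no verdict.

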